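Slide the insulating plate under the raised terminal rail

TASK

Push the white insulating plate along the bench, flat and end-on, through the low gap under the raised terminal rail until its leading short edge sits squared up against the metal stop strip on the far side, and leave it there. Only push or drag it with the fingers: do not lift or tip it, and leave the junction box, lamp holder and screwdriver where they are.

Things in the scene. Friction and masses are not known exactly. Their poses are not given: they have to be found in the camera images.
- plate: loose flat white plate lying on the bench, 110 mm wide (its x), 170 mm long (its y), 12 mm thick, 0.25 to 0.5 kg, four dark screw spots; both ends alike. Origin: centre of its underside; z up. It starts on the open (-y) side of the rail, 20 to 70 mm off the passage's middle line towards the rail's +x, turned up to 0.3 rad from it.
- rail: fixed steel rail, 200 mm long (its x), 36 mm deep (its y), on two black stand-offs, with a row of grey terminals on top (112 x 42 mm, 60 mm high over the bench). Origin: on the bench under the rail's middle; z up. The plate goes through along the rail's +y; when home its centre lies over this origin.
- gap (a point): middle of the mouth of the gap under the rail, on its open side, 8 mm over the bench (rail frame: y = -18 mm). The gap is 16 mm high and 130 mm wide between the stand-offs (x from -65 to +65 mm); the stand-offs are 22 mm wide and 36 mm deep.
- stop_face (a point): middle of the face of the aluminium stop strip that the plate's leading edge must meet, 7 mm over the bench (rail frame: y = +85 mm). The strip is fixed to the bench behind the rail, 150 mm long (rail x), 20 mm deep, 14 mm high.
- junction_box: loose grey square junction box, 84 x 84 mm, 45 mm high, standing beyond the rail's +x end; origin: centre of its underside. Leave alone.
- lampholder: loose white ceramic lamp holder, round, 42 mm diameter, 50 mm high, standing beside the way in, at the rail's +x side; origin: centre of its underside. Leave alone.
- screwdriver: loose red-handled screwdriver, 190 mm long, lying behind the stop strip, roughly along it; origin: under its middle. Leave alone.
Not all that is in view belongs to the job. Several things have the shape of the plate; the one meant has the colours described above.

How it is judged (in metres and radians):
On the way:
1. the plate's leading end is under the rail, between the stand-offs, flat on the bench (y of plate in the frame of rail between -0.085 and -0.01 m and x of plate in the frame of rail between -0.025 and 0.025 m and height (world z) of plate below 0.003 m), for 0.1 s.
At the end, for the whole second after the job is handed in: The plate lies flat under the rail with its leading short edge against the stop strip (within 6 mm), squared to it within 0.06 rad, within 20 mm of the middle of the passage, and at rest; junction box, lamp holder and screwdriver are within 15 mm of where they were (y of plate in the frame of rail between -0.006 and 0.006 m and x of plate in the frame of rail between -0.02 and 0.02 m and angle between the y axis of plate and the y axis of rail, either way round below 0.06 rad and angle between plate's own z axis and vertical below 0.03 rad and height (world z) of plate below 0.003 m and linear speed of plate below 0.01 m/s and distance of each of junction_box, lampholder, screwdriver from where it was at the start of the episode below 0.015 m); the robot touches nothing.
It fails at once if the plate is lifted off the bench (6 mm) (height (world z) of plate above 0.006 m).
It fails at once if the plate is tipped (more than 0.08 rad) (angle between plate's own z axis and vertical above 0.08 rad).
It fails at once if the junction box is disturbed (15 mm) (distance of junction_box from where it was at the start of the episode above 0.015 m).
It fails at once if the lampholder is disturbed (15 mm) (distance of lampholder from where it was at the start of the episode above 0.015 m).
It fails at once if the screwdriver is disturbed (15 mm) (distance of screwdriver from where it was at the start of the episode above 0.015 m).
It also fails if it takes over 64 s, if anything falls off the work surface, if the arm or the gripper's body presses on something with over 40 N, if the wrist force passes 120 N, or if a joint passes its speed limit or range.

ROBOT

A 6-joint arm with a two-finger parallel gripper is mounted at the origin on the work surface. World frame = base frame: x ahead of the robot, y to its left, z up, the work surface at z = 0. Lengths are in m, angles in degrees, forces in N, time in s.
With the tool pointing down it reaches from about 0.4 to 0.825 m from the base axis. Payload 7 kg.
Tool frame: the origin (TCP) lies on the centre line of the jaws, within the pads' length; the fingertips stand 22 mm ahead of it and the grasp point (between the pads) lies 3 mm ahead of it; z points along the fingers, y is the line along which they close (so a half turn about z gives the same grasp; the last joint's range is limited). The gripper opens to 88 mm and grips with 3 to 60 N. Pads are 19 mm wide; open, the fingers measure 130 mm over their backs; the gripper's body (78 mm by 193 mm) begins 47 mm behind the grasp point.
Start: joints at [87.439, 20.546, 0.682, 0, -70.136, -16.507], TCP at [0.221, 0.638, 0.223] pointing down, gripper open.
Joint ranges: [-176.03, 176.03], [-82.01, 121.73], [-58.28, 71.71], [-173.87, 95.51], [-174.79, -0.11], [-173.66, 173.66]. Speed limits (degrees/s): [136.94, 136.94, 172.46, 180, 180, 180].

INTERFACE

Orientations are given as [roll, pitch, yaw] about the fixed x, y, z axes, in that order (R = Rz(yaw) Ry(pitch) Rx(roll)).
In Python, from plant import get_state, cams, r gives the robot as it stands.
- The arm moves only by the tool apply_moves, never from a script. Its argument "targets" is a list of rows, each an object with "dp": the shift along the world's x, y, z in m, a list of three; "yaw": the turn about the world's z in degrees. In form: [{"dp": [x, y, z], "yaw": yaw}, ...]. A call has 1 to 20 rows; each row is the pose to reach, as a shift and turn from the pose commanded when the call began; what a row does not reach only later rows make up. A row lasts 1/12 s, in which the tool goes at most 41.7 mm and 7.16 degrees, less where a joint would pass 70% of its speed; a pose out of reach is approached as far as the arm can. A call with a gripper value outside its range is refused whole. "grip" is the gripper command: -1 is fully open, 1 is shut, values between are in proportion, set as the call begins (left out, the last holds). The fingers move at their own pace and stop on an object; "squeeze" is the grip in N (left out, the last holds). Time passes only in rows, so rows that repeat a pose let the fingers close. It gives the time, the measured TCP pose, the force, the opening and the grip force at its end, in the units of the state.
- get_state(): the state, without advancing time (a new reading comes with each control period).
- cams.capture(name): name is "scene" or "top"; returns a dict with "image" (420x560x3 uint8, red, green, blue), "range_z" (420x560 float32, m along the optical axis (not along the pixel's ray), 0 where there is no reading), "fx", "fy", "cx", "cy" (pixels), "R" (3x3) and "t" (3): a world point X has camera coordinates R X + t. Camera axes: x right, y down, z forward; pixel columns grow to the right and rows downward; lengths in m; the calibration is good to about 2 mm. A picture is of the moment at which its call begins.
- r.close_job(): hands the job in; it is judged then, once.
The state is a dict: "time_s": time; "joints": joint angles; "qd": joint speeds; "joint_torque": joint torques, N m; "tcp_pos": TCP position; "eef_rot": TCP orientation; "contact_force": force on the tool from outside, world axes, zero at the start; "moment": the same for the moment, N m; "gripper_width": finger opening in m; "gripper_force": force on a finger pad.
Only numpy, scipy, OpenCV 4.12 (cv2) and the standard library are available. Lean on these libraries where they do the work, as an engineer would, in place of code of your own. Each camera call takes 0.05 s, during which the arm holds its last target. There are 200 camera calls.

## Working session

There is one attempt and no reset: what is moved stays moved. The work goes in short steps, Python scripts to look and compute and a tool call to move; the robot and the scene stay as the last step left them, time stands still between calls to the robot, and variables do not carry over. Pictures are saved under pics/ and viewed, at most 10 in all, crops included, and the job is handed in when it is done.

Besides the shell and the picture viewer there is one more tool, called after "Emit:" as name([rows], argument=value, ...), one row to a line, values as JSON. apply_moves: Moves the arm, as the interface text tells. Its arguments: {"type":"object","properties":{"targets":{"type":"array","items":{"type":"object","properties":{"dp":{"type":"array","items":{"type":"number"}},"yaw":{"type":"number"}}}},"grip":{"type":"number"},"squeeze":{"type":"number"}},"required":["targets"]}

```bash
mkdir -p pics; cat > h.py <<'E'
import numpy as np,cv2
from plant import get_state,cams,r
def cap(n):
    return cams.capture(n)
def px2w(c,u,v,z=None):
    d=np.array([(u-c['cx'])/c['fx'],(v-c['cy'])/c['fy'],1.]);R=np.array(c['R']);t=np.array(c['t'])
    o=-R.T@t; dw=R.T@d
    if z is None: s=c['range_z'][int(round(v)),int(round(u))]
    else: s=(z-o[2])/dw[2]
    return o+s*dw
def save(im,n): cv2.imwrite('pics/'+n,cv2.cvtColor(im,cv2.COLOR_RGB2BGR))
E
python3 - <<'E'
from h import *
s=get_state();print(s)
for n in('scene','top'):
    c=cap(n);save(c['image'],n+'0.png');np.savez(n+'0.npz',**c);print(n,-np.array(c['R']).T@c['t'],c['fx'])
E
```

```text
{'time_s': 0.0, 'joints': array([ 8.74388096e+01,  2.05941700e+01,  6.33958497e-01, -1.99800587e-02,
       -7.01341895e+01, -1.65059276e+01]), 'qd': array([-0.04945917, -0.01912727,  0.01816866,  0.14425238, -0.01201374,
       -0.05729795]), 'joint_torque': array([-1.99060883e-04, -5.82723570e+01,  2.93056583e+01,  6.99726149e+00,
        7.02795209e-03, -1.59281194e-04]), 'tcp_pos': array([0.22038255, 0.63749958, 0.22219365]), 'eef_rot': array([ 1.79904153e+02, -8.81506290e-03, -1.90739157e+01]), 'contact_force': array([ 1.21128112, -0.56175691, -0.10317826]), 'moment': array([-0.02438027,  0.03189991,  0.0310237 ]), 'gripper_force': 0.0, 'gripper_width': 0.0876316822395134}
scene [ 1.10670379 -0.22927092  0.59268986] 470.495258749152
top [0.45580601 0.06918525 1.0363315 ] 496.2617076216009
```

View pics/top0.png

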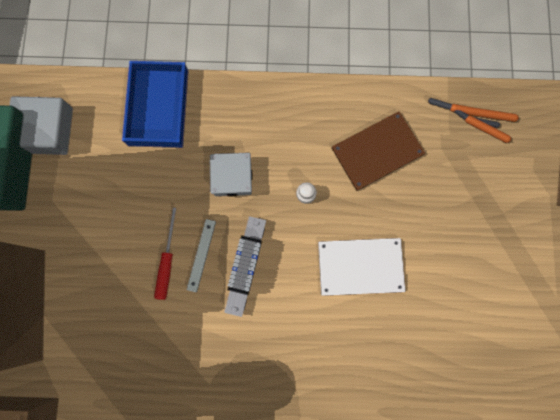

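View pics/scene0.png

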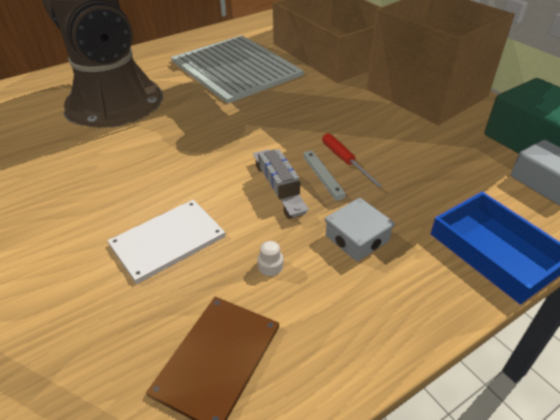

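The top view shows the white plate with four dark spots at (362,267). The look-alike is the brown plate at (378,151); the blue tray at (155,103) is not one. The rail is at (246,265), the stop at (201,256), the lamp holder at (306,192), the box at (231,174) and the screwdriver at (165,255). I choose the white plate and check it in a crop.

```bash
python3 - <<'E'
from h import *
c=cap('top');im=c['image']
cr=im[150:330,140:420];save(cv2.resize(cr,None,fx=2.8,fy=2.8,interpolation=cv2.INTER_CUBIC),'crop1.png')
hsv=cv2.cvtColor(im,cv2.COLOR_RGB2HSV)
m=((hsv[...,1]<40)&(hsv[...,2]>150)).astype(np.uint8);m[:,:312]=0;m[:230]=0;m[300:]=0
k=max(cv2.findContours(m,0,1)[0],key=cv2.contourArea)
b=cv2.boxPoints(cv2.minAreaRect(k));W=np.array([px2w(c,u,v,.012) for u,v in b]);print(b,W.round(4),np.linalg.norm(np.diff(W,axis=0),axis=1),W.mean(0))
for u,v in [(362,267),(201,256),(256,225),(235,308),(246,265),(306,192),(231,174)]: print(u,v,px2w(c,u,v).round(3))
E
```

```text
[[318.0814  241.32974]
 [402.02664 237.59885]
 [404.41403 291.31497]
 [320.46878 295.04587]] [[ 0.5736  0.0034  0.012 ]
 [ 0.5864 -0.1707  0.012 ]
 [ 0.4766 -0.174   0.012 ]
 [ 0.4642 -0.0033  0.012 ]] [0.17457213 0.10985245 0.17111292] [ 0.52517167 -0.08615507  0.012     ]
362 267 [ 0.523 -0.087  0.013]
201 256 [0.536 0.243 0.016]
256 225 [0.602 0.133 0.024]
235 308 [0.434 0.167 0.029]
246 265 [0.517 0.147 0.062]
306 192 [0.669 0.032 0.051]
231 174 [0.702 0.186 0.05 ]
```

View pics/crop1.png

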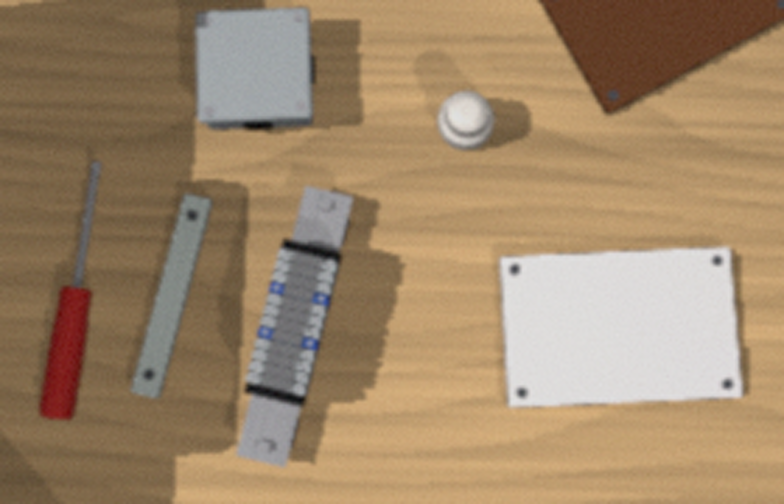

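```bash
cat >> h.py <<'E'
def rel(P,O,th):
    ex=np.array([np.cos(th),np.sin(th)]);ey=np.array([-ex[1],ex[0]]);d=np.asarray(P)[:2]-O;return np.array([d@ex,d@ey])
E
python3 - <<'E'
from h import *
c=dict(np.load('top0.npz'))
f=lambda l,z:np.array([px2w(c,a/2.8+140-.3,b/2.8+150-.3,z)[:2] for a,b in l])
S=f([(210,201),(158,397),(134,391),(185,194)],.014)
for z in(.022,.026):
  Rr=f([(306,187),(352,197),(287,465),(238,455)],z)
  print(z,Rr.round(4),Rr.mean(0),np.linalg.norm(Rr-np.roll(Rr,1,0),axis=1))
  a=Rr[:2].mean(0)-Rr[2:].mean(0);print('rail ang',np.arctan2(a[1],a[0]))
print('stop',S.round(4),np.linalg.norm(S-np.roll(S,1,0),axis=1))
a=S[0]-S[1];th=np.arctan2(a[1],a[0]);a2=S[3]-S[2];print(th,np.arctan2(a2[1],a2[0]))
ex=np.array([np.cos(th),np.sin(th)]);ey=np.array([-ex[1],ex[0]])
print('origin from stop',S.mean(0)-.095*ey, 'face mid',S[:2].mean(0))
# rail top height profile
for u,v in [(254,222),(257,228),(235,310),(237,305),(242,265)]: print(px2w(c,u,v).round(4))
E
```

```text
0.022 [[0.6199 0.1479]
 [0.6134 0.1136]
 [0.419  0.1529]
 [0.425  0.1881]] [0.51932605 0.15062853] [0.19903664 0.03487143 0.19832771 0.03574534]
rail ang -0.20154613790423095
0.026 [[0.6193 0.1476]
 [0.6128 0.1134]
 [0.4192 0.1526]
 [0.4251 0.1877]] [0.51907556 0.15030736] [0.19825174 0.03473391 0.1975456  0.03560438]
rail ang -0.20154613790423104
stop [[0.6086 0.2194]
 [0.4641 0.2491]
 [0.4679 0.2667]
 [0.6133 0.2383]] [0.01946295 0.14749337 0.01804729 0.14817262]
-0.20279268270758516 -0.1933518477052529
origin from stop [0.51934724 0.15031672] face mid [0.53635427 0.23423809]
[0.6075 0.1365 0.03  ]
[0.5962 0.1303 0.0231]
[0.43   0.1672 0.0281]
[0.4398 0.164  0.0242]
[0.5172 0.1543 0.0619]
```

White plate confirmed in the crop: dark spots at its four corners, centre near (620,328). In the rail frame it is at x=+53 mm, y=-231 mm, turned 0.27 rad. My plan is to push the long side first to centre and turn it, then push the trailing end with both open fingers.

Emit:
apply_moves([
  {"dp": [0.02, -0.036, 0], "yaw": 2},
  {"dp": [0.04, -0.073, 0], "yaw": 4},
  {"dp": [0.06, -0.11, 0], "yaw": 6},
  {"dp": [0.08, -0.147, 0], "yaw": 8},
  {"dp": [0.1, -0.184, 0], "yaw": 10},
  {"dp": [0.12, -0.22, 0], "yaw": 12},
  {"dp": [0.14, -0.257, 0], "yaw": 14},
  {"dp": [0.16, -0.294, 0], "yaw": 16},
  {"dp": [0.18, -0.33, 0], "yaw": 18},
  {"dp": [0.2, -0.367, 0], "yaw": 20},
  {"dp": [0.22, -0.404, 0], "yaw": 22},
  {"dp": [0.24, -0.44, 0], "yaw": 23.3},
  {"dp": [0.26, -0.478, 0], "yaw": 23.3},
  {"dp": [0.28, -0.515, 0], "yaw": 23.3},
  {"dp": [0.3, -0.552, 0], "yaw": 23.3},
  {"dp": [0.32, -0.589, 0], "yaw": 23.3},
  {"dp": [0.34, -0.626, 0], "yaw": 23.3},
  {"dp": [0.36, -0.663, 0], "yaw": 23.3},
  {"dp": [0.38, -0.7, 0], "yaw": 23.3},
  {"dp": [0.396, -0.732, 0], "yaw": 23.3},
], grip=-1)

```text
time_s: 1.82
tcp_pos: [0.6171, -0.0962, 0.2229]
eef_rot: [-180.0, 0.0, 4.2]
contact_force: [0.9, 0.9, 0.1]
gripper_width: 0.0879
gripper_force: 0.0
```

Emit:
apply_moves([
  {"dp": [0, 0, -0.03], "yaw": 0},
  {"dp": [0, 0, -0.06], "yaw": 0},
  {"dp": [0, 0, -0.09], "yaw": 0},
  {"dp": [0, 0, -0.12], "yaw": 0},
  {"dp": [0, 0, -0.14], "yaw": 0},
  {"dp": [0, 0, -0.16], "yaw": 0},
  {"dp": [0, 0, -0.17], "yaw": 0},
  {"dp": [0, 0, -0.18], "yaw": 0},
  {"dp": [0, 0, -0.18], "yaw": 0},
  {"dp": [0, 0, -0.18], "yaw": 0},
])

```text
time_s: 2.65
tcp_pos: [0.6168, -0.0941, 0.0434]
eef_rot: [180.0, 0.0, 4.2]
contact_force: [0.3, -1.4, 0.8]
gripper_width: 0.0876
gripper_force: 0.0
```

Emit:
apply_moves([
  {"dp": [0, 0, -0.006], "yaw": 0},
  {"dp": [0, 0, -0.012], "yaw": 0},
  {"dp": [0, 0, -0.017], "yaw": 0},
  {"dp": [0, 0, -0.017], "yaw": 0},
  {"dp": [-0.004, 0, -0.017], "yaw": 0},
  {"dp": [-0.008, 0, -0.017], "yaw": 0},
  {"dp": [-0.012, -0.001, -0.017], "yaw": 0},
  {"dp": [-0.016, -0.001, -0.017], "yaw": 0},
  {"dp": [-0.02, -0.002, -0.017], "yaw": 0},
  {"dp": [-0.024, -0.002, -0.017], "yaw": 0},
  {"dp": [-0.026, -0.002, -0.017], "yaw": 0},
  {"dp": [-0.026, -0.002, -0.017], "yaw": 0},
])

```text
time_s: 3.65
tcp_pos: [0.59, -0.0961, 0.0263]
eef_rot: [-180.0, -0.0, 4.2]
contact_force: [-0.1, 0.2, -0.5]
gripper_width: 0.0876
gripper_force: 0.0
```

```bash
cat >> h.py <<'E'
O=np.array([.5193,.1505]);TH=-.200
def plate(img=None):
    c=cap('top');im=c['image'];hsv=cv2.cvtColor(im,cv2.COLOR_RGB2HSV)
    m=((hsv[...,1]<40)&(hsv[...,2]>150)).astype(np.uint8)
    if img: save(im,img)
    return c,m
E
python3 - <<'E'
from h import *
c=cap('top');save(cv2.resize(c['image'][150:330,140:420],None,fx=2.8,fy=2.8,interpolation=cv2.INTER_CUBIC),'c2.png')
s=get_state();print(s['tcp_pos'],s['contact_force'])
E
```

```text
[ 0.59042989 -0.09608605  0.02636024] [0.70529809 0.10678505 0.73644965]
```

View pics/c2.png

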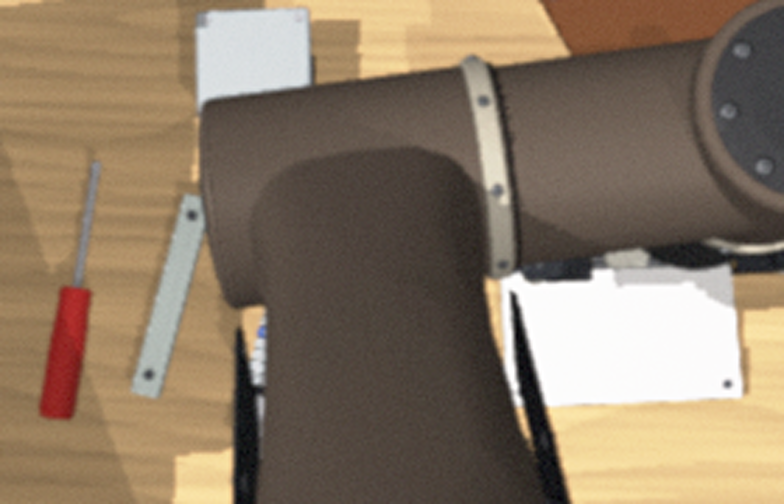

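Emit:
apply_moves([
  {"dp": [-0.003, -0.0007, 0], "yaw": -0.8},
  {"dp": [-0.006, -0.0014, 0], "yaw": -1.6},
  {"dp": [-0.009, -0.0021, 0], "yaw": -2.4},
  {"dp": [-0.012, -0.0028, 0], "yaw": -3.2},
  {"dp": [-0.015, -0.0035, 0], "yaw": -4},
  {"dp": [-0.018, -0.0042, 0], "yaw": -4.8},
  {"dp": [-0.021, -0.005, 0], "yaw": -5.6},
  {"dp": [-0.024, -0.0057, 0], "yaw": -6.4},
  {"dp": [-0.027, -0.0064, 0], "yaw": -7.2},
  {"dp": [-0.03, -0.0071, 0], "yaw": -8},
])

```text
time_s: 4.53
tcp_pos: [0.5602, -0.1032, 0.0262]
eef_rot: [180.0, -0.0, -3.8]
contact_force: [-0.5, 0.1, -0.6]
gripper_width: 0.0876
gripper_force: 0.0
```

Emit:
apply_moves([
  {"dp": [-0.003, -0.0007, 0], "yaw": -0.8},
  {"dp": [-0.006, -0.0014, 0], "yaw": -1.6},
  {"dp": [-0.009, -0.0021, 0], "yaw": -2.4},
  {"dp": [-0.012, -0.0028, 0], "yaw": -3.2},
  {"dp": [-0.015, -0.0035, 0], "yaw": -4},
  {"dp": [-0.018, -0.0042, 0], "yaw": -4.8},
  {"dp": [-0.021, -0.005, 0], "yaw": -5.6},
  {"dp": [-0.024, -0.0057, 0], "yaw": -6.4},
  {"dp": [-0.027, -0.0064, 0], "yaw": -7.2},
  {"dp": [-0.029, -0.007, 0], "yaw": -7.6},
  {"dp": [-0.029, -0.007, 0], "yaw": -7.6},
])

```text
time_s: 5.45
tcp_pos: [0.5311, -0.1103, 0.0262]
eef_rot: [180.0, 0.0, -11.4]
contact_force: [0.1, 0.3, -0.6]
gripper_width: 0.0876
gripper_force: 0.0
```

Emit:
apply_moves([
  {"dp": [0.005, -0.001, 0], "yaw": 0},
  {"dp": [0.012, -0.002, 0], "yaw": 0},
  {"dp": [0.02, -0.004, 0], "yaw": 0},
  {"dp": [0.03, -0.006, 0.02], "yaw": 0},
  {"dp": [0.03, -0.006, 0.05], "yaw": 0},
  {"dp": [0.03, -0.03, 0.09], "yaw": -7},
  {"dp": [0.03, -0.06, 0.12], "yaw": -14},
  {"dp": [0.03, -0.09, 0.15], "yaw": -21},
  {"dp": [0.03, -0.12, 0.16], "yaw": -28},
  {"dp": [0.03, -0.15, 0.16], "yaw": -35},
  {"dp": [0.03, -0.18, 0.16], "yaw": -42},
  {"dp": [0.03, -0.21, 0.16], "yaw": -49},
  {"dp": [0.03, -0.24, 0.16], "yaw": -56},
  {"dp": [0.03, -0.24, 0.16], "yaw": -63},
  {"dp": [0.03, -0.24, 0.16], "yaw": -70},
  {"dp": [0.03, -0.24, 0.16], "yaw": -77},
  {"dp": [0.03, -0.24, 0.16], "yaw": -84},
  {"dp": [0.03, -0.24, 0.16], "yaw": -90},
  {"dp": [0.03, -0.24, 0.16], "yaw": -90},
])

```text
time_s: 7.03
tcp_pos: [0.5621, -0.3507, 0.1859]
eef_rot: [180.0, -0.0, -101.6]
contact_force: [0.7, 0.2, -0.6]
gripper_width: 0.0877
gripper_force: 0.0
```

```bash
python3 - <<'E'
from h import *
c=cap('top');save(cv2.resize(c['image'][150:350,140:420],None,fx=2.8,fy=2.8,interpolation=cv2.INTER_CUBIC),'c3.png')
E
```

```text
(no output)
```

View pics/c3.png

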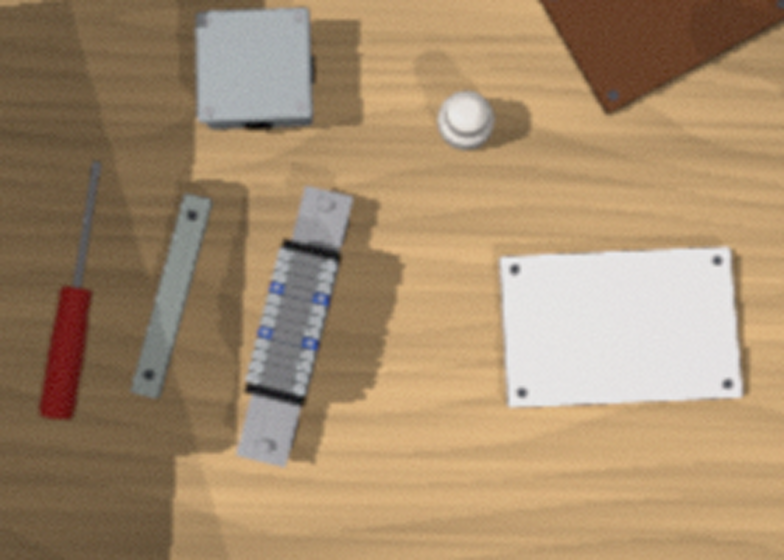

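The plate has not moved: its corners are still at (502,257), (730,248), (741,397) and (510,406). The fingers must have missed it, so I check where they really are.

```bash
python3 - <<'E'
from h import *
c=cap('scene');save(c['image'],'s3.png');np.savez('s3.npz',**c)
p=np.array(get_state()['tcp_pos'])
for d in (0,-.022):
    q=c['R']@(p+[0,0,d])+c['t'];print(d,c['fx']*q[0]/q[2]+c['cx'],c['fy']*q[1]/q[2]+c['cy'])
E
```

```text
0 -50.38025260779432 243.6190698044897
-0.022 -41.65587970446444 255.78965793167407
```

View pics/s3.png

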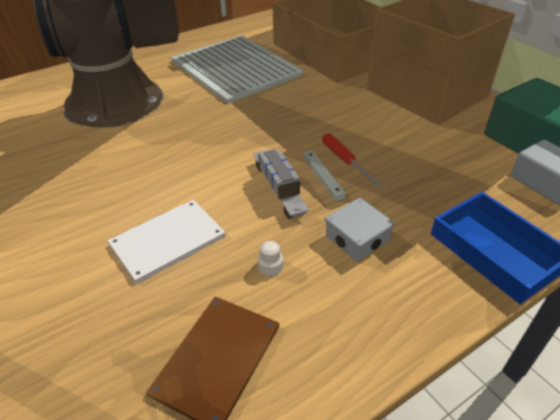

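Emit:
apply_moves([
  {"dp": [0.06, 0.03, 0], "yaw": 7},
  {"dp": [0.06, 0.06, 0], "yaw": 14},
  {"dp": [0.06, 0.09, 0], "yaw": 21},
  {"dp": [0.06, 0.12, 0], "yaw": 28},
  {"dp": [0.06, 0.15, 0], "yaw": 35},
  {"dp": [0.06, 0.18, 0], "yaw": 42},
  {"dp": [0.06, 0.21, 0], "yaw": 49},
  {"dp": [0.06, 0.24, 0], "yaw": 56},
  {"dp": [0.06, 0.255, 0], "yaw": 63},
  {"dp": [0.06, 0.255, 0], "yaw": 70},
  {"dp": [0.06, 0.255, -0.02], "yaw": 77},
  {"dp": [0.06, 0.255, -0.05], "yaw": 84},
  {"dp": [0.06, 0.255, -0.08], "yaw": 91},
  {"dp": [0.06, 0.255, -0.1], "yaw": 98},
  {"dp": [0.06, 0.255, -0.12], "yaw": 105},
  {"dp": [0.06, 0.255, -0.14], "yaw": 105.8},
  {"dp": [0.06, 0.255, -0.15], "yaw": 105.8},
  {"dp": [0.06, 0.255, -0.16], "yaw": 105.8},
  {"dp": [0.06, 0.255, -0.16], "yaw": 105.8},
])

```text
time_s: 8.72
tcp_pos: [0.6207, -0.0953, 0.0244]
eef_rot: [180.0, 0.2, 4.4]
contact_force: [0.4, -0.7, -0.7]
gripper_width: 0.0877
gripper_force: 0.0
```

```bash
python3 - <<'E'
from h import *
c=cap('scene');np.savez('s4.npz',**c)
p=np.array(get_state()['tcp_pos']);print(p)
x0,y0=60,130
save(cv2.resize(c['image'][y0:y0+190,x0:x0+250],None,fx=3.1,fy=3.1,interpolation=cv2.INTER_CUBIC),'s4.png')
for d in ([0,0,0],[0,0,-.022],[0,.044,-.022],[0,-.044,-.022]):
    q=c['R']@(p+d)+c['t'];print(d,(c['fx']*q[0]/q[2]+c['cx']-x0)*3.1,(c['fy']*q[1]/q[2]+c['cy']-y0)*3.1)
for u,v in [(191,204),(224,237),(110,241),(137,276)]: print(px2w(c,u,v,.012))
E
```

```text
[ 0.62137275 -0.09524241  0.02568797]
[0, 0, 0] 383.4056637456826 431.3001775449949
[0, 0, -0.022] 389.8851186218485 458.8723398236239
[0, 0.044, -0.022] 465.49327279416644 422.0886041429818
[0, -0.044, -0.022] 310.7638618937875 497.36521702800843
[ 0.47402434 -0.01314532  0.012     ]
[ 0.58340515 -0.0035962   0.012     ]
[ 0.48075217 -0.16996537  0.012     ]
[ 0.58051841 -0.15985525  0.012     ]
```

View pics/s4.png

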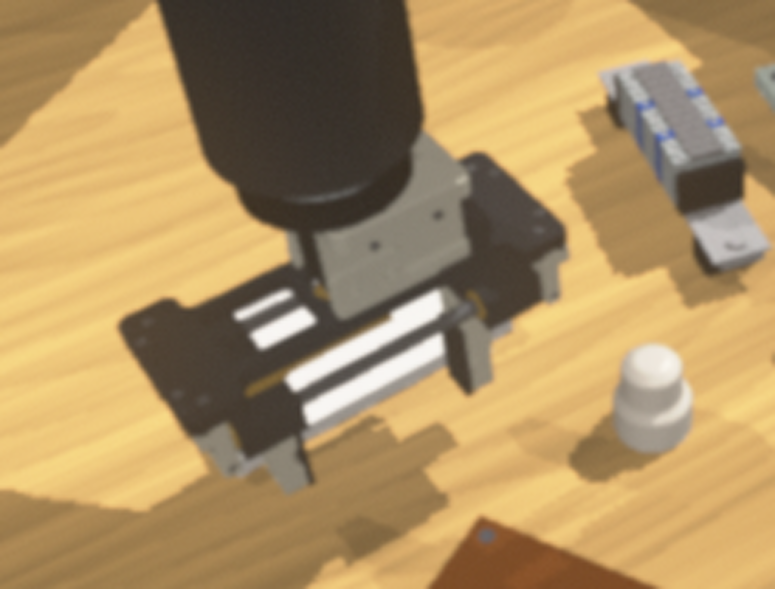

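The fingertips appear at crop pixels about (472,390) and (292,487), higher than the 22 mm offset predicts. I measure them by range.

```bash
python3 - <<'E'
from h import *
c=dict(np.load('s4.npz'))
for a,b in [(468,388),(480,380),(475,370),(462,340),(290,482),(297,488),(285,470),(300,450),(240,465),(550,290),(540,260)]:
    u,v=a/3.1+60-.3,b/3.1+130-.3; print(a,b,px2w(c,u,v).round(4))
D=c['range_z'];v,u=np.nonzero(D>0);d=np.stack([(u-c['cx'])/c['fx'],(v-c['cy'])/c['fy'],np.ones(len(u))])*D[v,u]
P=(c['R'].T@(d-c['t'][:,None])).T
for z0 in np.arange(0,.09,.004):
    s=P[(abs(P[:,0]-.62)<.05)&(abs(P[:,1]+.095)<.1)&(P[:,2]>=z0)&(P[:,2]<z0+.004)&(P[:,0]>.60)]
    print(round(z0,3),len(s),s.min(0).round(3) if len(s) else '',s.max(0).round(3) if len(s) else '')
E
```

```text
468 388 [ 0.6259 -0.0488  0.034 ]
480 380 [ 0.6259 -0.0417  0.0357]
475 370 [ 0.6263 -0.0436  0.0448]
462 340 [ 0.6257 -0.0476  0.0688]
290 482 [ 0.6366 -0.1496  0.0403]
297 488 [ 0.6353 -0.1471  0.0325]
285 470 [ 0.6364 -0.1501  0.0496]
300 450 [ 0.6335 -0.1402  0.0547]
240 465 [ 0.6653 -0.1724  0.0987]
550 290 [ 0.6533 -0.0099  0.1049]
540 260 [ 0.6503 -0.012   0.1235]
0.0 2275 [ 0.6   -0.195  0.   ] [0.67  0.005 0.003]
0.004 1 [ 0.636 -0.134  0.004] [ 0.636 -0.134  0.004]
0.008 0  
0.012 0  
0.016 0  
0.02 0  
0.024 1 [ 0.607 -0.052  0.028] [ 0.607 -0.052  0.028]
0.028 21 [ 0.607 -0.153  0.028] [ 0.635 -0.038  0.032]
0.032 42 [ 0.609 -0.155  0.032] [ 0.636 -0.035  0.036]
0.036 47 [ 0.61  -0.155  0.036] [ 0.637 -0.035  0.04 ]
0.04 60 [ 0.607 -0.156  0.04 ] [ 0.637 -0.035  0.044]
0.044 46 [ 0.609 -0.155  0.044] [ 0.637 -0.036  0.048]
0.048 48 [ 0.607 -0.155  0.048] [ 0.637 -0.036  0.052]
0.052 41 [ 0.607 -0.154  0.052] [ 0.638 -0.035  0.056]
0.056 47 [ 0.609 -0.155  0.056] [ 0.637 -0.035  0.06 ]
0.06 48 [ 0.609 -0.157  0.06 ] [ 0.637 -0.032  0.064]
0.064 48 [ 0.613 -0.157  0.064] [ 0.637 -0.032  0.068]
0.068 22 [ 0.617 -0.051  0.068] [ 0.629 -0.035  0.072]
0.072 29 [ 0.606 -0.052  0.072] [ 0.628 -0.037  0.076]
0.076 16 [ 0.607 -0.05   0.076] [ 0.629 -0.04   0.079]
0.08 12 [ 0.605 -0.049  0.08 ] [ 0.628 -0.041  0.084]
0.084 7 [ 0.607 -0.049  0.085] [ 0.618 -0.048  0.088]
0.088 12 [ 0.607 -0.049  0.088] [ 0.623 -0.046  0.092]
```

The fingertips are really at z≈0.028, about 24 mm above what the TCP reading implies, while x, y and yaw agree. I go lower in steps and watch the force.

Emit:
apply_moves([
  {"dp": [0, 0, -0.004], "yaw": 0},
  {"dp": [0, 0, -0.008], "yaw": 0},
  {"dp": [0, 0, -0.012], "yaw": 0},
  {"dp": [0, 0, -0.016], "yaw": 0},
  {"dp": [0, 0, -0.018], "yaw": 0},
  {"dp": [0, 0, -0.02], "yaw": 0},
  {"dp": [0, 0, -0.022], "yaw": 0},
  {"dp": [0, 0, -0.022], "yaw": 0},
])

```text
time_s: 9.43
tcp_pos: [0.6213, -0.0952, 0.0038]
eef_rot: [180.0, 0.0, 4.4]
contact_force: [-0.6, -0.3, 0.4]
gripper_width: 0.0877
gripper_force: 0.0
```

```bash
cat >> h.py <<'E'
def cloud(c):
    D=c['range_z'];v,u=np.nonzero(D>0);d=np.stack([(u-c['cx'])/c['fx'],(v-c['cy'])/c['fy'],np.ones(len(u))])*D[v,u]
    return (c['R'].T@(d-np.array(c['t'])[:,None])).T
E
python3 - <<'E'
from h import *
print(get_state()['tcp_pos']);P=cloud(cap('scene'))
for z0 in np.arange(.003,.03,.003):
    s=P[(abs(P[:,0]-.62)<.02)&(abs(P[:,1]+.095)<.1)&(P[:,2]>=z0)&(P[:,2]<z0+.003)]
    print(round(z0,3),len(s),s.min(0).round(3) if len(s) else '',s.max(0).round(3) if len(s) else '')
E
```

```text
[ 0.62130284 -0.09518196  0.00375363]
0.003 1 [ 0.601 -0.001  0.003] [ 0.601 -0.001  0.003]
0.006 6 [ 0.609 -0.139  0.007] [ 0.634 -0.048  0.008]
0.009 22 [ 0.609 -0.155  0.009] [ 0.636 -0.036  0.012]
0.012 32 [ 0.614 -0.154  0.012] [ 0.637 -0.039  0.015]
0.015 30 [ 0.609 -0.155  0.015] [ 0.637 -0.036  0.018]
0.018 32 [ 0.609 -0.155  0.018] [ 0.637 -0.036  0.021]
0.021 37 [ 0.609 -0.155  0.021] [ 0.638 -0.036  0.024]
0.024 36 [ 0.614 -0.154  0.024] [ 0.638 -0.034  0.027]
0.027 44 [ 0.607 -0.154  0.027] [ 0.637 -0.036  0.03 ]
```

Emit:
apply_moves([
  {"dp": [0, 0, -0.001], "yaw": 0},
  {"dp": [0, 0, -0.002], "yaw": 0},
  {"dp": [-0.005, 0, -0.002], "yaw": 0},
  {"dp": [-0.01, 0, -0.002], "yaw": 0},
  {"dp": [-0.015, 0, -0.002], "yaw": 0},
  {"dp": [-0.02, -0.001, -0.002], "yaw": 0},
  {"dp": [-0.025, -0.001, -0.002], "yaw": 0},
  {"dp": [-0.029, -0.001, -0.002], "yaw": 0},
  {"dp": [-0.0305, -0.001, -0.002], "yaw": 0},
])

```text
time_s: 10.23
tcp_pos: [0.5908, -0.0961, 0.0024]
eef_rot: [-180.0, -0.1, 4.4]
contact_force: [1.5, -0.1, -1.4]
gripper_width: 0.0877
gripper_force: 0.9
```

Emit:
apply_moves([
  {"dp": [-0.003, -0.0007, 0], "yaw": -0.8},
  {"dp": [-0.006, -0.0014, 0], "yaw": -1.6},
  {"dp": [-0.009, -0.0021, 0], "yaw": -2.4},
  {"dp": [-0.012, -0.0028, 0], "yaw": -3.2},
  {"dp": [-0.015, -0.0035, 0], "yaw": -4},
  {"dp": [-0.018, -0.0042, 0], "yaw": -4.8},
])

```text
time_s: 10.73
tcp_pos: [0.5733, -0.1004, 0.0024]
eef_rot: [-180.0, -0.1, -0.4]
contact_force: [2.5, 0.6, 0.2]
gripper_width: 0.0874
gripper_force: 1.5
```

Emit:
apply_moves([
  {"dp": [-0.003, -0.0007, 0], "yaw": -0.8},
  {"dp": [-0.006, -0.0014, 0], "yaw": -1.6},
  {"dp": [-0.009, -0.0021, 0], "yaw": -2.4},
  {"dp": [-0.012, -0.0028, 0], "yaw": -3.2},
  {"dp": [-0.015, -0.0035, 0], "yaw": -4},
  {"dp": [-0.018, -0.0042, 0], "yaw": -4.8},
  {"dp": [-0.021, -0.005, 0], "yaw": -5.6},
  {"dp": [-0.024, -0.0057, 0], "yaw": -6.4},
  {"dp": [-0.027, -0.0064, 0], "yaw": -7.2},
  {"dp": [-0.03, -0.0071, 0], "yaw": -8},
  {"dp": [-0.033, -0.0078, 0], "yaw": -8.8},
  {"dp": [-0.036, -0.0085, 0], "yaw": -9.6},
  {"dp": [-0.039, -0.0092, 0], "yaw": -10.4},
  {"dp": [-0.041, -0.0098, 0], "yaw": -11},
  {"dp": [-0.041, -0.0098, 0], "yaw": -11},
])

```text
time_s: 11.98
tcp_pos: [0.5315, -0.1103, 0.0022]
eef_rot: [-180.0, 0.0, -11.4]
contact_force: [2.9, -0.2, 2.8]
gripper_width: 0.0878
gripper_force: 1.6
```

Emit:
apply_moves([
  {"dp": [0.005, -0.001, 0], "yaw": 0},
  {"dp": [0.012, -0.002, 0], "yaw": 0},
  {"dp": [0.02, -0.004, 0], "yaw": 0},
  {"dp": [0.03, -0.006, 0.02], "yaw": 0},
  {"dp": [0.03, -0.006, 0.05], "yaw": 0},
  {"dp": [0.03, -0.03, 0.09], "yaw": -7},
  {"dp": [0.03, -0.06, 0.12], "yaw": -14},
  {"dp": [0.03, -0.09, 0.15], "yaw": -21},
  {"dp": [0.02, -0.12, 0.16], "yaw": -28},
  {"dp": [0.01, -0.14, 0.16], "yaw": -35},
  {"dp": [0, -0.16, 0.16], "yaw": -42},
  {"dp": [-0.02, -0.18, 0.16], "yaw": -49},
  {"dp": [-0.04, -0.2, 0.16], "yaw": -56},
  {"dp": [-0.06, -0.2, 0.16], "yaw": -63},
  {"dp": [-0.08, -0.2, 0.16], "yaw": -70},
  {"dp": [-0.08, -0.2, 0.16], "yaw": -77},
  {"dp": [-0.08, -0.2, 0.16], "yaw": -84},
  {"dp": [-0.08, -0.2, 0.16], "yaw": -90},
  {"dp": [-0.08, -0.2, 0.16], "yaw": -90},
])

```text
time_s: 13.57
tcp_pos: [0.4516, -0.3103, 0.1617]
eef_rot: [179.9, 0.0, -101.7]
contact_force: [0.1, 0.8, -0.6]
gripper_width: 0.0878
gripper_force: 0.0
```

```bash
python3 - <<'E'
from h import *
print(get_state()['tcp_pos'])
c=cap('top');im=c['image'];save(cv2.resize(im[150:350,140:420],None,fx=2.8,fy=2.8,interpolation=cv2.INTER_CUBIC),'c5.png')
hsv=cv2.cvtColor(im,cv2.COLOR_RGB2HSV)
m=((hsv[...,1]<40)&(hsv[...,2]>150)).astype(np.uint8);m[:,:285]=0;m[:225]=0;m[340:]=0
k=max(cv2.findContours(m,0,1)[0],key=cv2.contourArea)
b=cv2.boxPoints(cv2.minAreaRect(k));W=np.array([px2w(c,u,v,.012)[:2] for u,v in b])
print(W.round(4),np.linalg.norm(W-np.roll(W,1,0),axis=1));print('ctr',W.mean(0),rel(W.mean(0),O,TH),'rail corners',[rel(w,O,TH).round(4) for w in W])
E
```

```text
[ 0.4516214  -0.31033061  0.16168347]
[[ 0.4334  0.0145]
 [ 0.5419 -0.0093]
 [ 0.5065 -0.1815]
 [ 0.3995 -0.1544]] [0.17235748 0.11103466 0.17577625 0.11039573]
ctr [ 0.47033806 -0.08268411] [-0.00165943 -0.23826319] rail corners [array([-0.0571, -0.1503]), array([ 0.0539, -0.1521]), array([ 0.0534, -0.3279]), array([-0.0568, -0.3227])]
```

View pics/c5.png

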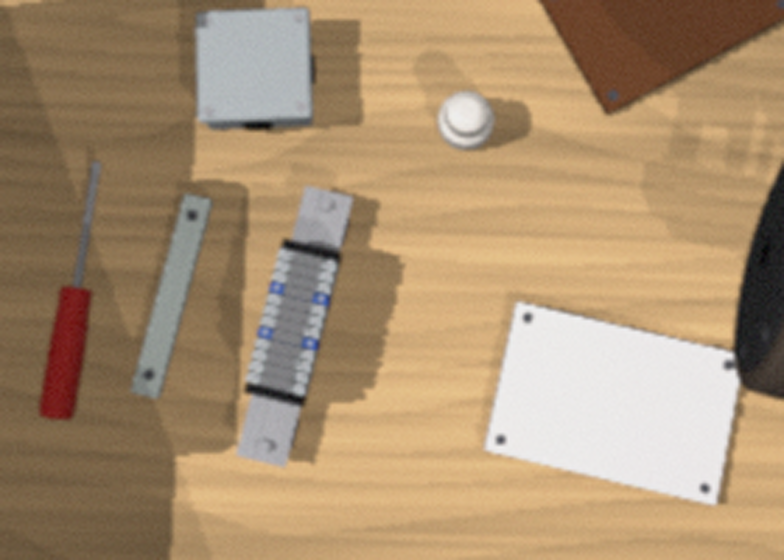

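The plate now lies aligned at rail x=-1.5 mm, y=-236 mm; crop corners are (517,302), (735,350), (718,503) and (487,450). Next the end push along rail +y.

Emit:
apply_moves([
  {"dp": [-0.002, 0.03, 0], "yaw": 0},
  {"dp": [-0.004, 0.06, -0.02], "yaw": 0},
  {"dp": [-0.006, 0.09, -0.05], "yaw": 0.2},
  {"dp": [-0.0065, 0.1025, -0.08], "yaw": 0.2},
  {"dp": [-0.0065, 0.1025, -0.11], "yaw": 0.2},
  {"dp": [-0.0065, 0.1025, -0.13], "yaw": 0.2},
  {"dp": [-0.0065, 0.1025, -0.145], "yaw": 0.2},
  {"dp": [-0.0065, 0.1025, -0.152], "yaw": 0.2},
  {"dp": [-0.0065, 0.1025, -0.156], "yaw": 0.2},
  {"dp": [-0.0065, 0.1025, -0.159], "yaw": 0.2},
  {"dp": [-0.0065, 0.1025, -0.159], "yaw": 0.2},
])

```text
time_s: 14.53
tcp_pos: [0.4458, -0.2078, 0.0032]
eef_rot: [-180.0, -0.0, -101.1]
contact_force: [-0.4, -0.4, 0.2]
gripper_width: 0.0876
gripper_force: 0.0
```

Emit:
apply_moves([
  {"dp": [0.001, 0.0049, 0], "yaw": 0},
  {"dp": [0.002, 0.0098, 0], "yaw": 0},
  {"dp": [0.003, 0.0147, 0], "yaw": 0},
  {"dp": [0.004, 0.0196, 0], "yaw": 0},
  {"dp": [0.005, 0.0245, 0], "yaw": 0},
  {"dp": [0.006, 0.0294, 0], "yaw": 0},
  {"dp": [0.007, 0.0343, 0], "yaw": 0},
  {"dp": [0.008, 0.0392, 0], "yaw": 0},
  {"dp": [0.009, 0.0441, 0], "yaw": 0},
  {"dp": [0.01, 0.049, 0], "yaw": 0},
  {"dp": [0.011, 0.0539, 0], "yaw": 0},
  {"dp": [0.012, 0.0588, 0], "yaw": 0},
  {"dp": [0.013, 0.0637, 0], "yaw": 0},
  {"dp": [0.014, 0.0686, 0], "yaw": 0},
  {"dp": [0.015, 0.0735, 0], "yaw": 0},
  {"dp": [0.016, 0.0784, 0], "yaw": 0},
  {"dp": [0.017, 0.0833, 0], "yaw": 0},
  {"dp": [0.018, 0.0882, 0], "yaw": 0},
  {"dp": [0.019, 0.0931, 0], "yaw": 0},
  {"dp": [0.02, 0.098, 0], "yaw": 0},
])

```text
time_s: 16.2
tcp_pos: [0.4656, -0.1092, 0.0032]
eef_rot: [180.0, -0.0, -101.2]
contact_force: [-1.2, -5.0, 3.4]
gripper_width: 0.0877
gripper_force: 2.7
```

```bash
python3 - <<'E'
from h import *
s=get_state();print(rel(s['tcp_pos'],O,TH),s['contact_force'])
c=cap('scene');save(cv2.resize(c['image'][90:280,100:350],None,fx=3.1,fy=3.1,interpolation=cv2.INTER_CUBIC),'s6.png')
E
```

```text
[-0.00106371 -0.26521861] [-1.16229455 -4.95753192  3.37320245]
```

View pics/s6.png

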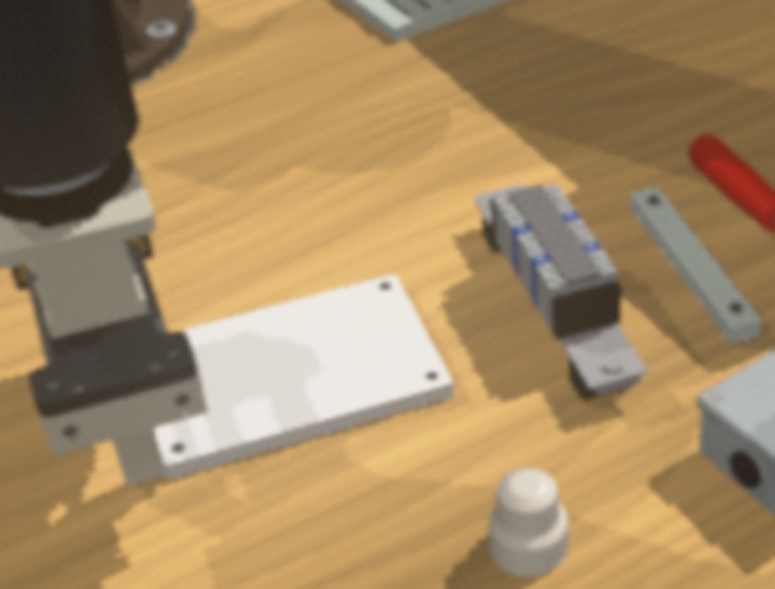

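The plate is following the fingers flat: front corners at crop (397,277) and (452,388), short of the rail. I check its alignment by numbers.

```bash
python3 - <<'E'
from h import *
c=cap('scene')
f=lambda a,b:px2w(c,a/3.1+100-.3,b/3.1+90-.3,.012)
for p in [(397,277),(453,385),(160,464),(565,345),(480,203),(640,372),(636,190),(752,338)]: print(p,rel(f(*p),O,TH).round(4))
c=cap('top');im=c['image'];hsv=cv2.cvtColor(im,cv2.COLOR_RGB2HSV)
m=((hsv[...,1]<40)&(hsv[...,2]>150)).astype(np.uint8);m[:,:262]=0;m[:220]=0;m[340:]=0
k=max(cv2.findContours(m,0,1)[0],key=cv2.contourArea)
R=np.array([rel(px2w(c,u,v,.012),O,TH) for u,v in k[:,0]])
R=R[(R[:,1]>-.25)&(R[:,1]<-.03)]
for y in np.arange(-.22,-.06,.02):
    s=R[abs(R[:,1]-y)<.01];print(round(y,2),s.min(0).round(4),s.max(0).round(4)) if len(s) else 0
E
```

```text
(397, 277) [-0.0549 -0.0842]
(453, 385) [ 0.0535 -0.0846]
(160, 464) [ 0.0499 -0.2552]
(565, 345) [ 0.0468 -0.0112]
(480, 203) [-0.1081 -0.0088]
(640, 372) [0.086 0.02 ]
(636, 190) [-0.0798  0.0933]
(752, 338) [0.0851 0.0941]
-0.22 [ 0.0421 -0.2286] [ 0.0529 -0.2114]
-0.2 [ 0.0355 -0.2094] [ 0.0533 -0.1905]
-0.18 [ 0.0264 -0.1899] [ 0.053  -0.1708]
-0.16 [ 0.0202 -0.1696] [ 0.0525 -0.1507]
-0.14 [ 0.0151 -0.1488] [ 0.0532 -0.1313]
-0.12 [ 0.006  -0.1293] [ 0.0526 -0.1102]
-0.1 [-0.0026 -0.1083] [ 0.0525 -0.0912]
-0.08 [-0.0039 -0.0893] [ 0.0516 -0.083 ]
```

Emit:
apply_moves([
  {"dp": [0.001, 0.0049, 0], "yaw": 0},
  {"dp": [0.002, 0.0098, 0], "yaw": 0},
  {"dp": [0.003, 0.0147, 0], "yaw": 0},
  {"dp": [0.004, 0.0196, 0], "yaw": 0},
  {"dp": [0.005, 0.0245, 0], "yaw": 0},
  {"dp": [0.006, 0.0294, 0], "yaw": 0},
  {"dp": [0.007, 0.0343, 0], "yaw": 0},
  {"dp": [0.008, 0.0392, 0], "yaw": 0},
  {"dp": [0.009, 0.0441, 0], "yaw": 0},
  {"dp": [0.01, 0.049, 0], "yaw": 0},
  {"dp": [0.011, 0.0539, 0], "yaw": 0},
  {"dp": [0.012, 0.0588, 0], "yaw": 0},
  {"dp": [0.013, 0.0637, 0], "yaw": 0},
  {"dp": [0.014, 0.0686, 0], "yaw": 0},
  {"dp": [0.015, 0.0735, 0], "yaw": 0},
  {"dp": [0.016, 0.0784, 0], "yaw": 0},
  {"dp": [0.017, 0.0833, 0], "yaw": 0},
  {"dp": [0.018, 0.0882, 0], "yaw": 0},
  {"dp": [0.019, 0.0931, 0], "yaw": 0},
  {"dp": [0.02, 0.098, 0], "yaw": 0},
])

```text
time_s: 18.02
tcp_pos: [0.4856, -0.0112, 0.0032]
eef_rot: [180.0, 0.0, -101.2]
contact_force: [-1.0, -2.0, -0.2]
gripper_width: 0.0879
gripper_force: 1.0
```

Emit:
apply_moves([
  {"dp": [0.001, 0.0049, 0], "yaw": 0},
  {"dp": [0.002, 0.0098, 0], "yaw": 0},
  {"dp": [0.003, 0.0147, 0], "yaw": 0},
  {"dp": [0.004, 0.0196, 0], "yaw": 0},
  {"dp": [0.005, 0.0245, 0], "yaw": 0},
  {"dp": [0.006, 0.0294, 0], "yaw": 0},
  {"dp": [0.007, 0.0343, 0], "yaw": 0},
  {"dp": [0.008, 0.0392, 0], "yaw": 0},
  {"dp": [0.009, 0.0441, 0], "yaw": 0},
  {"dp": [0.01, 0.049, 0], "yaw": 0},
  {"dp": [0.011, 0.0539, 0], "yaw": 0},
  {"dp": [0.012, 0.0588, 0], "yaw": 0},
  {"dp": [0.0128, 0.0627, 0], "yaw": 0},
  {"dp": [0.0134, 0.0657, 0], "yaw": 0},
])

```text
time_s: 19.18
tcp_pos: [0.4991, 0.0545, 0.0032]
eef_rot: [-180.0, 0.0, -101.2]
contact_force: [-0.3, -1.5, 0.2]
gripper_width: 0.0875
gripper_force: 1.0
```

Emit:
apply_moves([
  {"dp": [0.0002, 0.001, 0], "yaw": 0},
  {"dp": [0.0004, 0.002, 0], "yaw": 0},
  {"dp": [0.0004, 0.002, 0], "yaw": 0},
])

```text
time_s: 19.43
tcp_pos: [0.4994, 0.0562, 0.0032]
eef_rot: [-180.0, 0.0, -101.2]
contact_force: [-0.7, -0.7, -0.3]
gripper_width: 0.0873
gripper_force: 0.4
```

Emit:
apply_moves([
  {"dp": [0.0001, 0.0005, 0], "yaw": 0},
  {"dp": [0.0002, 0.001, 0], "yaw": 0},
  {"dp": [0.0002, 0.001, 0], "yaw": 0},
])

```text
time_s: 19.68
tcp_pos: [0.4995, 0.0569, 0.0032]
eef_rot: [180.0, -0.0, -101.2]
contact_force: [-1.2, -2.3, -0.6]
gripper_width: 0.0876
gripper_force: 1.0
```

Emit:
apply_moves([
  {"dp": [0.0001, 0.0005, 0], "yaw": 0},
  {"dp": [0.0002, 0.001, 0], "yaw": 0},
  {"dp": [0.0002, 0.001, 0], "yaw": 0},
])

```text
time_s: 19.93
tcp_pos: [0.4992, 0.0574, 0.0031]
eef_rot: [180.0, -0.1, -101.2]
contact_force: [-0.8, -5.6, 1.3]
gripper_width: 0.0873
gripper_force: 2.8
```

Emit:
apply_moves([
  {"dp": [0.0001, 0.0005, 0], "yaw": 0},
  {"dp": [0.0002, 0.001, 0], "yaw": 0},
  {"dp": [0.0002, 0.001, 0], "yaw": 0},
])

```text
time_s: 20.18
tcp_pos: [0.4989, 0.0577, 0.003]
eef_rot: [179.9, -0.1, -101.2]
contact_force: [-0.8, -9.0, 2.6]
gripper_width: 0.0876
gripper_force: 4.5
```

Force is rising and the tool has stalled at rail y≈-95 mm, so the plate is against the stop. One more press to square it, then I back off and lift.

Emit:
apply_moves([
  {"dp": [0.0002, 0.001, 0], "yaw": 0},
  {"dp": [0.0002, 0.001, 0], "yaw": -0.3},
  {"dp": [0.0002, 0.001, 0], "yaw": -0.3},
])

```text
time_s: 20.43
tcp_pos: [0.4985, 0.058, 0.003]
eef_rot: [179.8, -0.2, -101.5]
contact_force: [-2.1, -11.5, 4.9]
gripper_width: 0.0877
gripper_force: 5.9
```

Emit:
apply_moves([
  {"dp": [-0.0006, -0.003, 0], "yaw": 0},
  {"dp": [-0.002, -0.01, 0], "yaw": 0},
  {"dp": [-0.004, -0.02, 0], "yaw": 0},
  {"dp": [-0.008, -0.04, 0], "yaw": 0},
  {"dp": [-0.012, -0.06, 0], "yaw": 0},
  {"dp": [-0.016, -0.08, 0.02], "yaw": 0},
  {"dp": [-0.022, -0.11, 0.05], "yaw": 0},
  {"dp": [-0.028, -0.14, 0.08], "yaw": 0},
  {"dp": [-0.034, -0.17, 0.11], "yaw": 0},
  {"dp": [-0.04, -0.2, 0.14], "yaw": 0},
  {"dp": [-0.046, -0.23, 0.16], "yaw": 0},
  {"dp": [-0.05, -0.26, 0.16], "yaw": 0},
  {"dp": [-0.05, -0.29, 0.16], "yaw": 0},
  {"dp": [-0.04, -0.32, 0.16], "yaw": 0},
  {"dp": [-0.04, -0.32, 0.16], "yaw": 0},
])

```text
time_s: 21.68
tcp_pos: [0.4611, -0.2642, 0.1635]
eef_rot: [-179.9, -0.0, -101.6]
contact_force: [1.0, -0.4, 1.2]
gripper_width: 0.0872
gripper_force: 0.0
```

```bash
python3 - <<'E'
from h import *
c=cap('top');save(cv2.resize(c['image'][150:350,140:420],None,fx=2.8,fy=2.8,interpolation=cv2.INTER_CUBIC),'c9.png');np.savez('c9.npz',**c)
E
```

```text
(no output)
```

View pics/c9.png

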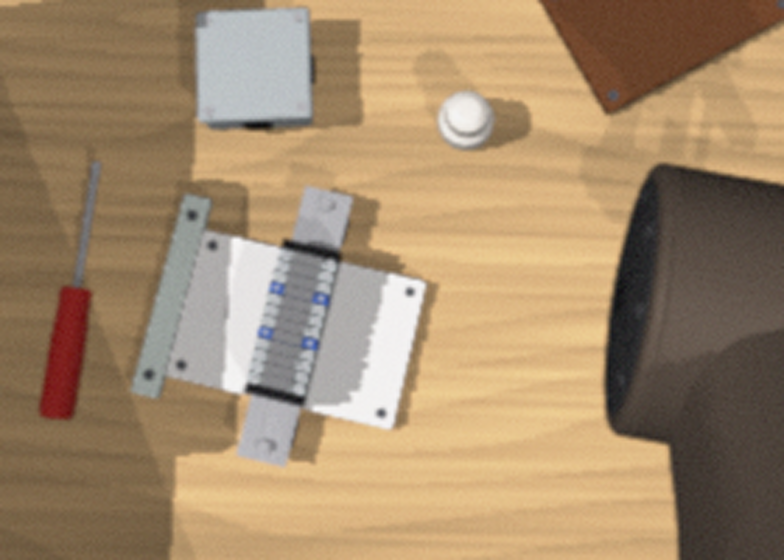

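The plate lies under the rail with its leading edge flush on the stop (crop corners (203,231) and (168,376), trailing corners (427,281) and (393,430)). The box, lamp holder and screwdriver have not moved. I check the numbers and hand in.

```bash
python3 - <<'E'
from h import *
c=dict(np.load('c9.npz'))
W=np.array([rel(px2w(c,a/2.8+140-.3,b/2.8+150-.3,.012),O,TH) for a,b in [(203,231),(427,281),(393,430),(168,376)]])
m=W.mean(0);d=(W[0]+W[3]-W[1]-W[2]);ang=np.arctan2(-d[0],d[1]);print(W.round(4),m,ang)
if abs(m[0])<.012 and abs(m[1])<.006 and abs(ang)<.04: print(r.close_job())
E
```

```text
[[ 0.0511  0.085 ]
 [ 0.0526 -0.0852]
 [-0.058  -0.0855]
 [-0.0575  0.0828]] [-0.00294485 -0.0007308 ] 0.00320616036037414
the job is handed in; nothing more can be done
None
```

The plate is under the rail and against the stop, about 3 mm off the passage's middle line and square to within about 0.003 rad. The box, lamp holder and screwdriver look unmoved in the last picture. I handed the job in at about 22 s, but the hand-in gave no verdict.

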